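Feel along the contact pins of a plug tester

ROBOT

A 6-joint arm with a two-finger parallel gripper is mounted at the origin on the work surface. World frame = base frame: x ahead of the robot, y to its left, z up, the work surface at z = 0. Lengths are in mm, angles in rad, forces in N, time in s.
With the tool pointing down it reaches from about 275 to 750 mm from the base axis. Payload 10.2 kg.
Tool frame: the origin (TCP) lies midway between the tips of the shut fingers; the grasp point (between the pads) lies 19 mm behind it (ctrl.pinch_z is the distance from the TCP to the grasp point, in mm); x points along the fingers, z is the direction in which the jaws open and shut, and the axes are right-handed (so a half turn about x gives the same grasp; the last joint's range is limited). The gripper opens to 85 mm and grips with 20 to 120 N. Pads are 22 mm wide; open, the fingers measure 114 mm over their backs; the gripper's body (76 mm by 85 mm) begins 54 mm behind the grasp point. The pads swing forward as they close: fully open they stand 13 mm farther back than shut.
Start: joints at [1.077, 0.313, 1.498, -0, 1.331, -0.223], TCP at [140.451, 505.87, 231.294] pointing down, gripper open.
Joint ranges: [-2.94, 2.94], [-0.97, 2.17], [0.19, 2.56], [-1.23, 4.37], [0.02, 3.11], [-2.88, 2.88]. Speed limits (rad/s): [2.39, 2.39, 3.01, 3.14, 3.14, 3.14].

INTERFACE

Orientations are given as a unit quaternion [w, x, y, z].
In Python, from rig import ctrl, capture, workorder, nets gives the robot as it stands. The module is installed in compiled form; this text tells all that it offers.
- The arm moves only by the tool send_rows, never from a script. Its argument "rows" is text: rows parted by semicolons, each of 5 numbers parted by spaces: the opening, from 0 (shut) to 1 (fully open), then the shift along the tool's x, y, z in cm, then the turn about the tool's x in units of 5 degrees (1.0 is 5 degrees). In form: grip x y z yaw; .... A call has 1 to 12 rows; each row is the pose to reach, as a shift and turn from the pose commanded when the call began, along the tool's axes at that moment; what a row does not reach only later rows make up. A row lasts 1/10 s, in which the tool goes at most 50 mm and 8.59 degrees, less where a joint would pass 70% of its speed; a pose out of reach is approached as far as the arm can. A call with a gripper value outside its range is refused whole. The fingers move at their own pace and stop on an object; "grip_force" is the grip in N (left out, the last holds). Time passes only in rows, so rows that repeat a pose let the fingers close. It gives the time, the measured TCP pose, the force and the opening at its end, in the units of the state.
- ctrl.sense(): the state, without advancing time (a new reading comes with each control period).
- capture(name): name is "scene" or "top"; returns a dict with "pixels" (400x640x3 uint8, red, green, blue), "intrinsics" (3x3 intrinsics, pixels), "dist" ([k1, k2, p1, p2, k3] as OpenCV has them; the pictures are not rectified), "view" (4x4, takes a point from world to camera coordinates). Camera axes: x right, y down, z forward; pixel columns grow to the right and rows downward; lengths in mm; the calibration is good to about 2 mm. A picture is of the moment at which its call begins. There is no depth.
- workorder.finish_job(): hands the job in, once; it reports no verdict.
Trained networks look in a picture, given as the dict that the camera call returned (one of the last four; its "shot" number tells which), for a name from the list of things; names that differ only in an ending like _2 or _b are one class to them, and where a whole thing is asked for, a point or a joint stands for the part that bears it (a point fixed in the world has none). Each returns a list of dicts, best first, with "confidence" (0 to 1); they miss things now and then, are a little off and sometimes report something else, mostly with a low value. They report only what shows in the picture. A call takes as long as a camera call. They do not tell look-alikes from the thing itself.
- nets.boxes_of(picture, target): "location" ([x, y, z] in mm, in world coordinates, good to about 4 mm: the middle of the surface that is visible of it).
- nets.spot_point(picture, target): "location" ([x, y, z] in mm, in world coordinates, good to about 4 mm: a listed point, or the origin of a listed thing).
The state is a dict: "time_s": time; "joints": joint angles; "dq": joint speeds; "tau": joint torques, N m; "eef_pos": TCP position; "ee_rot": TCP orientation; "force": force on the tool from outside, world axes, zero at the start; "wrist_torque": the same for the moment, N m; "grip_width": opening from 0.0 (shut) to 1.0 (fully open).
Only numpy, scipy, OpenCV 4.12 (cv2) and the standard library are available. Lean on these libraries where they do the work, as an engineer would, in place of code of your own. Each camera call takes 0.05 s, during which the arm holds its last target.

TASK

Check the springs of the plug tester on the lighting bench: with shut fingers go along its row of four brass pins with the fingertips, one pin after the other, starting at the lone pin beside the wide gap and finishing at the far end of the row. Press each pin down lightly by about half of its 14 mm travel, only one pin at a time and never to its stop, and let it spring up again. Do not lift, tip or push the tester about, leave the plug, screwdriver, jar and collar beside it alone, and finish with the hand clear.

Things in the scene. Friction and masses are not known exactly. Their poses are not given: they have to be found in the camera images.
- tester: Plug tester: a loose black box of about 0.9 kg, 206 mm (its x) by 78 mm (its y), standing flat on the bench. Origin: centre of its underside; z up. Its flat top (grey strip) is 45 mm above the bench and carries four identical round brass contact pins in one straight row along its x axis, on the middle line (y = 0), at x = -67, -9, +29 and +67 mm: gaps of 58, 38 and 38 mm. The tester may lie turned any way round, so tell the lone pin by the wide gap beside it
- pin1_top (a point): Centre of the top face of brass pin 1 (the lone pin at the end beside the wide gap; tester x = -67 mm). The pin is 12 mm in diameter, with a rounded rim, and stands upright 24 mm above the tester's top, that is 69 mm above the bench, when not pressed. The point moves with the pin
- pin1 (a joint): How far brass pin 1 is pressed down, in m: 0 standing up, 0.014 at its stop. A spring (about 1.2 N at first, then 0.3 N more per mm, 5.4 N at the stop) brings it back up when let go
- pin2_top (a point): Centre of the top face of brass pin 2 (the next pin, across the wide gap; tester x = -9 mm). The pin is 12 mm in diameter, with a rounded rim, and stands upright 24 mm above the tester's top, that is 69 mm above the bench, when not pressed. The point moves with the pin
- pin2 (a joint): How far brass pin 2 is pressed down, in m: 0 standing up, 0.014 at its stop. A spring (about 1.2 N at first, then 0.3 N more per mm, 5.4 N at the stop) brings it back up when let go
- pin3_top (a point): Centre of the top face of brass pin 3 (the third pin; tester x = 29 mm). The pin is 12 mm in diameter, with a rounded rim, and stands upright 24 mm above the tester's top, that is 69 mm above the bench, when not pressed. The point moves with the pin
- pin3 (a joint): How far brass pin 3 is pressed down, in m: 0 standing up, 0.014 at its stop. A spring (about 1.2 N at first, then 0.3 N more per mm, 5.4 N at the stop) brings it back up when let go
- pin4_top (a point): Centre of the top face of brass pin 4 (the last pin, at the other end; tester x = 67 mm). The pin is 12 mm in diameter, with a rounded rim, and stands upright 24 mm above the tester's top, that is 69 mm above the bench, when not pressed. The point moves with the pin
- pin4 (a joint): How far brass pin 4 is pressed down, in m: 0 standing up, 0.014 at its stop. A spring (about 1.2 N at first, then 0.3 N more per mm, 5.4 N at the stop) brings it back up when let go
- plug: Bystander: a black three-pin plug lying flat, about 119 mm long with its pins (x), 40 mm wide, 28 mm high; origin under the middle of its body
- driver: Bystander: a screwdriver 160 mm long lying along its x, under 35 mm high; origin under it, near the middle
- jar: Bystander: a small clear jar with a steel cap, 50 mm in diameter, 55 mm high, upright; origin at the centre of its underside
- collar: Bystander: a dark steel collar (ring) lying flat, 56 mm outside, 38 mm inside, 14 mm high; origin at the centre of its underside
There are look-alikes about, which are no part of the job. There is more than one size of the tester; the job needs the middle-sized.

How it is judged (in metres and radians):
On the way, in this order (a step that is already met when the one before it is completed fails the run):
1. a finger presses down the lone pin at the end beside the wide gap, by more than 3 mm, the other pins standing up (value of joint pin1 above 0.003 m and contact force between the fingers and tester above 0.3 N and value of joint each of pin2, pin3, pin4 below 0.0015 m), for 0.1 s.
2. a finger presses down the next pin, across the wide gap, by more than 3 mm, the other pins standing up (value of joint pin2 above 0.003 m and contact force between the fingers and tester above 0.3 N and value of joint each of pin1, pin3, pin4 below 0.0015 m), for 0.1 s.
3. a finger presses down the third pin, by more than 3 mm, the other pins standing up (value of joint pin3 above 0.003 m and contact force between the fingers and tester above 0.3 N and value of joint each of pin1, pin2, pin4 below 0.0015 m), for 0.1 s.
4. a finger presses down the last pin, at the other end, by more than 3 mm, the other pins standing up (value of joint pin4 above 0.003 m and contact force between the fingers and tester above 0.3 N and value of joint each of pin1, pin2, pin3 below 0.0015 m), for 0.1 s.
At the end, for the whole second after the job is handed in: All four pins have been pressed in turn and stand up again (within 1 mm), the tester stands flat and still within 15 mm of where it was, and the plug, screwdriver, jar and collar lie within 15 mm of where they were (value of joint each of pin1, pin2, pin3, pin4 below 0.001 m and distance of each of tester, plug, driver, jar, collar from where it was at the start of the episode below 0.015 m and angle between tester's own z axis and vertical below 0.05 rad and linear speed of tester below 0.01 m/s); the robot touches nothing.
It fails at once if a pin is driven to its stop (pressed more than 12.5 mm of 14) (value of joint any of pin1, pin2, pin3, pin4 above 0.0125 m).
It fails at once if the tester is lifted, tipped or pushed more than 15 mm away (height (world z) of tester above 0.008 m or angle between tester's own z axis and vertical above 0.1 rad or distance of tester from where it was at the start of the episode above 0.015 m).
It fails at once if the plug, screwdriver, jar or collar is moved more than 15 mm (distance of any of plug, driver, jar, collar from where it was at the start of the episode above 0.015 m).
It also fails if it takes over 40 s, if anything falls off the work surface, if the arm or the gripper's body presses on something with over 40 N, if the wrist force passes 120 N, or if a joint passes its speed limit or range.

## Working session

There is one attempt and no reset: what is moved stays moved. The work goes in short steps, Python scripts to look and compute and a tool call to move; the robot and the scene stay as the last step left them, time stands still between calls to the robot, and variables do not carry over. Pictures are saved under pics/ and viewed, and the job is handed in when it is done.

Besides the shell and the picture viewer there is one more tool, called after "Emit:" as name(argument=value, ...) on one line, values as JSON. send_rows: Moves the arm, as the interface text tells. Its arguments: {"type":"object","properties":{"rows":{"type":"string"},"grip_force":{"type":"number"}},"required":["rows"]}

```bash
mkdir -p pics; python3 - <<'E'
from rig import ctrl, capture, nets
import cv2
s=ctrl.sense(); print({k:s[k] for k in('time_s','eef_pos','ee_rot','grip_width','force')})
for n in('scene','top'):
    c=capture(n); cv2.imwrite(f'pics/{n}0.png',c['pixels'][:,:,::-1])
    print(n,c['intrinsics'],c['dist'],c['view'])
    for t in('tester','pin1_top','pin2_top','pin3_top','pin4_top','plug','driver','jar','collar'):
        print(t,[(round(d['confidence'],2),[round(v) for v in d['location']]) for d in nets.spot_point(c,t)])
E
```

```text
{'time_s': 0.0, 'eef_pos': array([140.31313848, 505.63447154, 230.73497452]), 'ee_rot': array([ 0.56250002, -0.42813482,  0.56331618,  0.42774898]), 'grip_width': 1.0001345280143639, 'force': array([ 0.2323937 , -0.62765168,  0.01531166])}
scene [[437.72469483   0.         319.86011222]
 [  0.         437.72469483 202.74575104]
 [  0.           0.           1.        ]] [-0.08632794  0.          0.          0.          0.        ] [[ 8.40936760e-01  5.41038503e-01  1.01342582e-02 -3.96255860e+02]
 [ 4.23705299e-01 -6.46685432e-01 -6.34248983e-01 -1.76954579e+02]
 [-3.36599443e-01  5.37657224e-01 -7.73062433e-01  1.22436191e+03]
 [ 0.00000000e+00  0.00000000e+00  0.00000000e+00  1.00000000e+00]]
tester [(0.94, [594, -140, 2]), (0.88, [669, 93, 3]), (0.55, [237, -341, 0])]
pin1_top [(0.6, [615, 85, 57]), (0.6, [144, -353, 105]), (0.51, [631, -84, 71])]
pin2_top [(0.46, [600, -137, 68]), (0.36, [661, 95, 52])]
pin3_top [(0.6, [694, 94, 57]), (0.49, [576, -159, 70]), (0.41, [281, -334, 101])]
pin4_top [(0.61, [336, -322, 102]), (0.48, [717, 99, 55]), (0.37, [562, -194, 67])]
plug [(0.65,
[... 318 characters left out ...]
e-03 -9.99965074e-01  7.38349061e-03 -3.16786006e+01]
 [-9.89665194e-01 -4.93377780e-03 -1.43312461e-01  4.79057229e+02]
 [ 1.43343884e-01 -6.74598216e-03 -9.89649950e-01  1.07433885e+03]
 [ 0.00000000e+00  0.00000000e+00  0.00000000e+00  1.00000000e+00]]
tester [(0.93, [671, 95, 0]), (0.79, [596, -136, 1]), (0.64, [236, -337, -1])]
pin1_top [(0.65, [145, -354, 100]), (0.55, [628, -84, 64])]
pin2_top [(0.46, [230, -342, 98]), (0.41, [599, -130, 66])]
pin3_top [(0.47, [278, -327, 103]), (0.36, [577, -166, 67])]
pin4_top [(0.46, [559, -198, 70]), (0.46, [338, -323, 100])]
plug [(0.92, [720, -148, -2])]
driver [(0.85, [502, -49, -3])]
jar [(0.66, [657, -268, 0])]
collar [(0.63, [453, -182, 1])]
```

View pics/scene0.png

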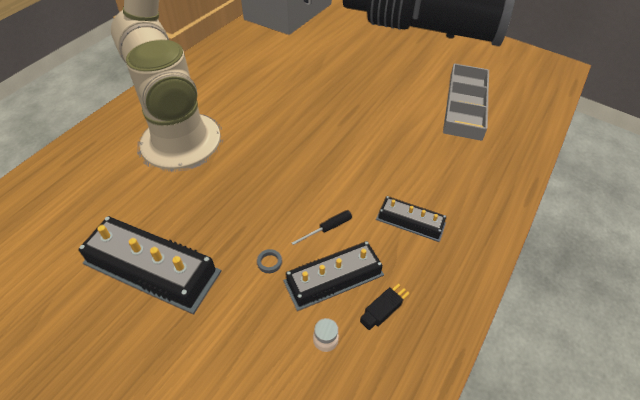

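View pics/top0.png

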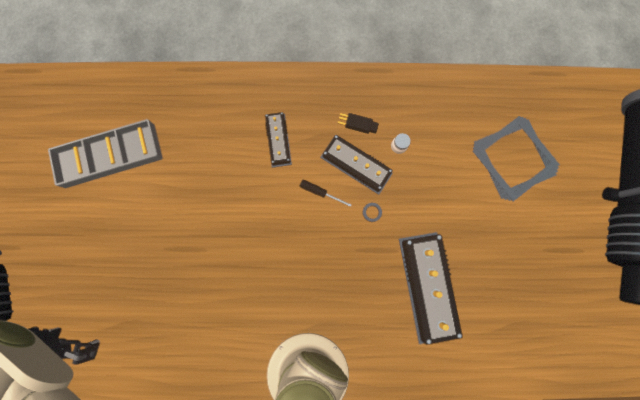

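The candidates are three testers. In the top view they are small at (278,139), middle at (357,164) and large at (431,289). The middle one, about 206 mm long at (595,-138), is the one meant, and its lone pin is at the upper left. I'll confirm this with a crop and fit the pose.

```bash
cat > fit.py <<'E'
import numpy as np, cv2
from scipy.optimize import least_squares
X=[-67,-9,29,67]
def proj(c,P):
    V=c['view']; r,_=cv2.Rodrigues(V[:3,:3]); 
    return cv2.projectPoints(np.array(P,float).reshape(-1,1,3),r,V[:3,3].copy(),c['intrinsics'],np.array(c['dist']))[0].reshape(-1,2)
def centers(p):
    x,y,a=p[:3]; return [(x+X_*np.cos(a),y+X_*np.sin(a)) for X_ in X]
def sil(c,cx,cy):
    th=np.linspace(0,2*np.pi,24,endpoint=False)
    P=[(cx+6*np.cos(t),cy+6*np.sin(t),z) for z in(45,69) for t in th]
    h=cv2.convexHull(proj(c,P).astype(np.float32)); m=cv2.moments(h)
    return np.array([m['m10']/m['m00'],m['m01']/m['m00']])
def blobs(c,p):
    hsv=cv2.cvtColor(c['pixels'],cv2.COLOR_RGB2HSV)
    m=((hsv[...,0]>12)&(hsv[...,0]<32)&(hsv[...,1]>110)&(hsv[...,2]>90)).astype(np.uint8)
    # restrict to the tester top
    a=p[2];R=np.array([[np.cos(a),-np.sin(a)],[np.sin(a),np.cos(a)]])
    q=[tuple(R@np.array(k)+p[:2])+(45,) for k in((-92,-25),(92,-25),(92,25),(-92,25))]
    q+= [(u[0],u[1],69) for u in q]
    roi=np.zeros_like(m); cv2.fillConvexPoly(roi,cv2.convexHull(proj(c,q).astype(np.int32)),1)
    m&=roi
    n,l,st,ce=cv2.connectedComponentsWithStats(m)
    return [(ce[i],st[i,4]) for i in range(1,n) if st[i,4]>8]
def fit(caps,p0):
    obs=[]
    for i,c in enumerate(caps):
        b=blobs(c,p0); print(len(b),[(np.round(k[0],1).tolist(),int(k[1])) for k in b])
        for j,(cx,cy) in enumerate(centers(p0)):
            s=sil(c,cx,cy); 
            d=[np.linalg.norm(k[0]-s) for k in b]
            if d and min(d)<10: obs.append((i,j,b[int(np.argmin(d))][0]))
    f=lambda p: np.concatenate([sil(caps[i],*centers(p)[j])-o for i,j,o in obs])
    r=least_squares(f,p0,x_scale=[10,10,.1],diff_step=1e-4)
    return r.x,r.fun.reshape(-1,2)
E
python3 - <<'E'
from rig import capture,ctrl
from fit import *
a=capture('scene');b=capture('top')
p0=np.array([595,-138,np.arctan2(-196+84,560-630)])
for cs in([a,b],[a],[b]):
    p,r=fit(cs,p0); print(p.round(3),r.round(2).tolist())
    if len(cs)==2: P=p; print(np.round(centers(p),1))
im=b['pixels'][:,:,::-1].copy()
t=cv2.resize(im[100:230,250:430],None,fx=4,fy=4,interpolation=cv2.INTER_CUBIC)
for k,(cx,cy) in enumerate(centers(P)):
    u=(proj(b,[(cx,cy,69)])[0]-[250,100])*4+1.5; cv2.circle(t,tuple(int(v) for v in u),3,(0,0,255),-1); cv2.putText(t,str(k+1),(int(u[0])+14,int(u[1])-8),0,.6,(0,0,255),2)
cv2.imwrite('pics/crop1.png',t)
R=None
from scipy.spatial.transform import Rotation as Ro
q=ctrl.sense()['ee_rot']; print(Ro.from_quat([*q[1:],q[0]]).as_matrix().round(3), ctrl.sense()['eef_pos'])
E
```

```text
5 [([339.1, 251.4], 403), ([363.0, 252.9], 42), ([338.2, 262.6], 46), ([321.8, 269.2], 46), ([304.8, 275.8], 46)]
6 [([338.3, 147.1], 16), ([364.1, 151.7], 11), ([381.8, 162.6], 27), ([355.4, 158.1], 17), ([366.7, 165.5], 15), ([378.2, 172.4], 16)]
[ 594.829 -137.234   -2.143] [[0.06, 0.16], [0.17, 0.13], [-0.07, 0.02], [-0.02, 0.01], [-0.21, 0.25], [-0.04, 0.07], [0.09, -0.1], [-0.06, 0.14]]
[[ 631.1  -80.9]
 [ 599.7 -129.7]
 [ 579.1 -161.6]
 [ 558.5 -193.6]]
5 [([339.1, 251.4], 403), ([363.0, 252.9], 42), ([338.2, 262.6], 46), ([321.8, 269.2], 46), ([304.8, 275.8], 46)]
[ 594.653 -137.094   -2.14 ] [[-0.04, -0.02], [0.13, 0.03], [-0.09, -0.03], [-0.0, 0.01]]
6 [([338.3, 147.1], 16), ([364.1, 151.7], 11), ([381.8, 162.6], 27), ([355.4, 158.1], 17), ([366.7, 165.5], 15), ([378.2, 172.4], 16)]
[ 595.126 -137.406   -2.149] [[-0.08, 0.05], [0.03, -0.04], [0.12, -0.15], [-0.07, 0.15]]
[[-0.    -0.964  0.268]
 [-0.     0.268  0.964]
 [-1.     0.    -0.   ]] [140.4346722  505.86576521 231.28257135]
```

View pics/crop1.png

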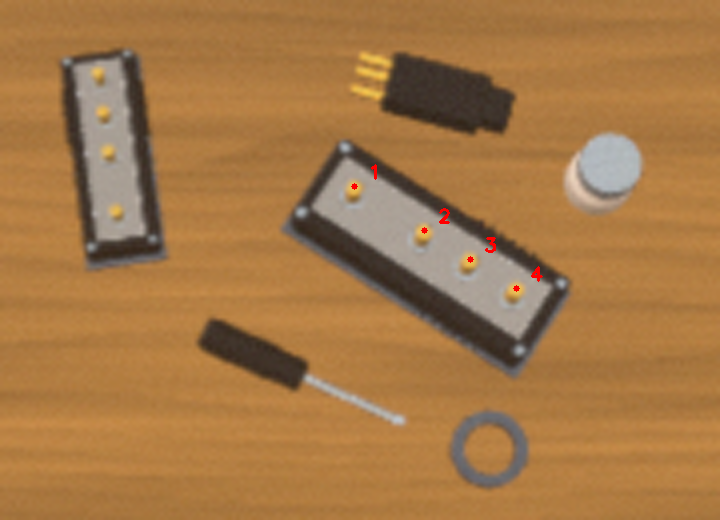

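The crop confirms it: the middle tester is at crop (430,255). Its lone pin 1 is at (354,187) and pin 4 is at (516,289). I'll move above pin 1.

Emit:
send_rows(rows="0 0 -63 -43.4 0;0 0 -63 -43.4 0;0 0 -63 -43.4 0;0 0 -63 -43.4 0;0 0 -63 -43.4 0;0 0 -63 -43.4 0;0 0 -63 -43.4 0;0 0 -63 -43.4 0;0 0 -63 -43.4 0;0 0 -63 -43.4 0;0 0 -63 -43.4 0;0 0 -63 -43.4 0")

```text
time_s: 2.3
eef_pos: [526.5, 43.8, 231.4]
ee_rot: [0.563, -0.428, 0.563, 0.428]
force: [0.7, 1.2, -0.1]
grip_width: -0.001
```

```bash
cat > go.py <<'E'
from rig import ctrl
import numpy as np, sys
from scipy.spatial.transform import Rotation as Ro
s=ctrl.sense();q=s['ee_rot'];R=Ro.from_quat([*q[1:],q[0]]).as_matrix()
t=np.array([float(v) for v in sys.argv[1:4]])
print(s['time_s'],s['eef_pos'].round(2),R.round(3).tolist(),s['force'].round(2),s['grip_width'].round(3) if hasattr(s['grip_width'],'round') else s['grip_width'])
print('shift cm',(R.T@(t-s['eef_pos'])/10).round(2))
E
python3 go.py 631.1 -80.9 100
```

```text
2.3 [526.55  43.81 231.41] [[0.0, -0.963, 0.268], [0.0, 0.268, 0.963], [-1.0, -0.0, 0.0]] [ 0.67  1.21 -0.07] -0.0007238687739546987
shift cm [ 13.14 -13.41  -9.22]
```

Emit:
send_rows(rows="0 0 -13.4 -9.2 0;0 0 -13.4 -9.2 0;0 0 -13.4 -9.2 0;0 0 -13.4 -9.2 0;0 5 -13.4 -9.2 0;0 10 -13.4 -9.2 0;0 13 -13.4 -9.2 0;0 13 -13.4 -9.2 0;0 13 -13.4 -9.2 0")

```text
time_s: 3.2
eef_pos: [630.6, -78.9, 102.5]
ee_rot: [0.563, -0.428, 0.563, 0.428]
force: [0.6, 0.8, 0.9]
grip_width: -0.001
```

```bash
python3 go.py 631.1 -80.9 80; python3 - <<'E'
from rig import capture
import cv2
from fit import *
a=capture('scene');b=capture('top')
A=cv2.resize(a['pixels'][200:320,260:410,::-1],None,fx=4,fy=4,interpolation=cv2.INTER_CUBIC)
cv2.imwrite('pics/a2.png',A)
cv2.imwrite('pics/b2.png',cv2.resize(b['pixels'][100:230,250:430,::-1],None,fx=4,fy=4,interpolation=cv2.INTER_CUBIC))
E
```

```text
3.2 [630.58 -78.94 102.53] [[0.001, -0.964, 0.267], [-0.0, 0.267, 0.964], [-1.0, -0.001, -0.0]] [0.57 0.8  0.87] -0.0006123727875046901
shift cm [ 2.25 -0.1  -0.18]
```

View pics/a2.png

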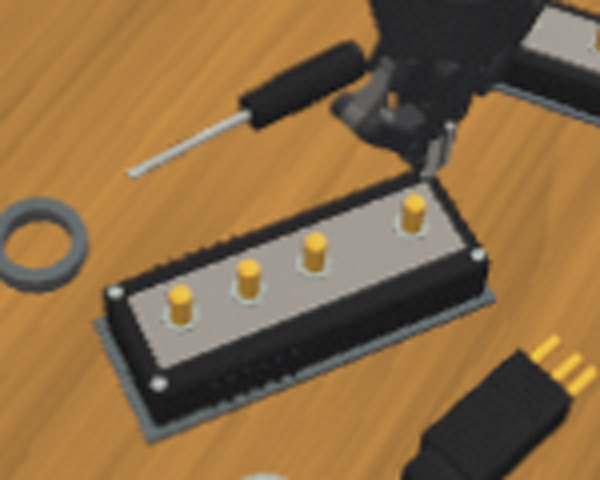

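```bash
python3 - <<'E'
from rig import capture,ctrl
import cv2
from fit import *
p=ctrl.sense()['eef_pos']
for n,(r0,r1,c0,c1) in dict(scene=(190,290,330,430),top=(100,200,300,400)).items():
    a=capture(n); A=cv2.resize(a['pixels'][r0:r1,c0:c1,::-1],None,fx=6,fy=6,interpolation=cv2.INTER_CUBIC)
    for q,col in((p,(0,0,255)),(p+[0,0,50],(0,255,0)),((631.1,-80.9,69),(255,0,0))):
        u=(proj(a,[q])[0]-[c0,r0]+.5)*6; cv2.circle(A,tuple(int(v) for v in u),4,col,-1); print(n,u)
    cv2.imwrite(f'pics/ov_{n}.png',A)
E
python3 -c "
import cv2,numpy as np
cv2.imwrite('pics/ov.png',cv2.resize(np.hstack([cv2.imread('pics/ov_scene.png'),cv2.imread('pics/ov_top.png')]),(800,400)))"
```

```text
scene [215.88105298 302.8089522 ]
scene [229.97032313 215.21391624]
scene [203.95725256 363.07375421]
top [233.06419488 258.01575464]
top [239.35133407 224.26165393]
top [232.88737647 280.00736968]
```

View pics/ov.png

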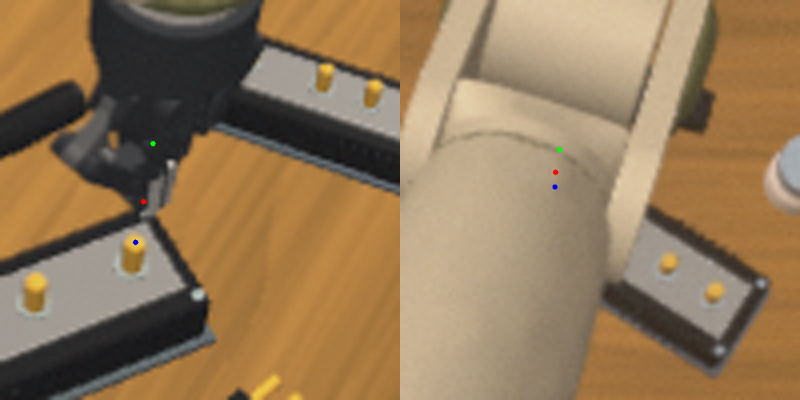

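The scene view shows the TCP (red) inside the closed fingertips, right above pin 1 (blue). I'll come down to just above the pin.

Emit:
send_rows(rows="0 1.5 -0.1 -0.2 0;0 2.6 -0.1 -0.2 0;0 2.6 -0.1 -0.2 0;0 2.6 -0.1 -0.2 0")

```text
time_s: 3.8
eef_pos: [630.3, -80.9, 74.8]
ee_rot: [0.563, -0.428, 0.563, 0.428]
force: [-0.1, 0.4, -0.6]
grip_width: -0.002
```

```bash
python3 go.py 631.1 -80.9 62
```

```text
3.8 [630.26 -80.94  74.81] [[-0.001, -0.964, 0.268], [0.0, 0.268, 0.964], [-1.0, 0.001, 0.0]] [-0.1   0.37 -0.56] -0.00245495877726355
shift cm [ 1.28 -0.08  0.03]
```

Emit:
send_rows(rows="0 0.5 -0.05 0 0;0 0.8 -0.05 0 0;0 1.05 -0.05 0 0;0 1.25 -0.05 0 0;0 1.25 -0.05 0 0;0 1.25 -0.05 0 0")

```text
time_s: 4.4
eef_pos: [631.2, -81.2, 63.1]
ee_rot: [0.563, -0.428, 0.563, 0.428]
force: [1.5, -0.3, 3.0]
grip_width: 0.002
```

```bash
python3 go.py 631.1 -80.9 62;  python3 - <<'E'
from rig import capture,ctrl
import cv2
a=capture('scene'); print(ctrl.sense()['force'],ctrl.sense()['eef_pos'])
cv2.imwrite('pics/press1.png',cv2.resize(a['pixels'][200:300,280:400,::-1],None,fx=6,fy=6,interpolation=cv2.INTER_CUBIC))
E
```

```text
4.4 [631.16 -81.18  63.14] [[0.001, -0.964, 0.268], [-0.0, 0.268, 0.964], [-1.0, -0.001, -0.0]] [ 1.51 -0.3   2.96] 0.0022735795894621583
shift cm [0.11 0.01 0.03]
[1.23761889 0.03982867 2.48391798] [631.15983044 -81.18071643  63.12962339]
```

View pics/press1.png

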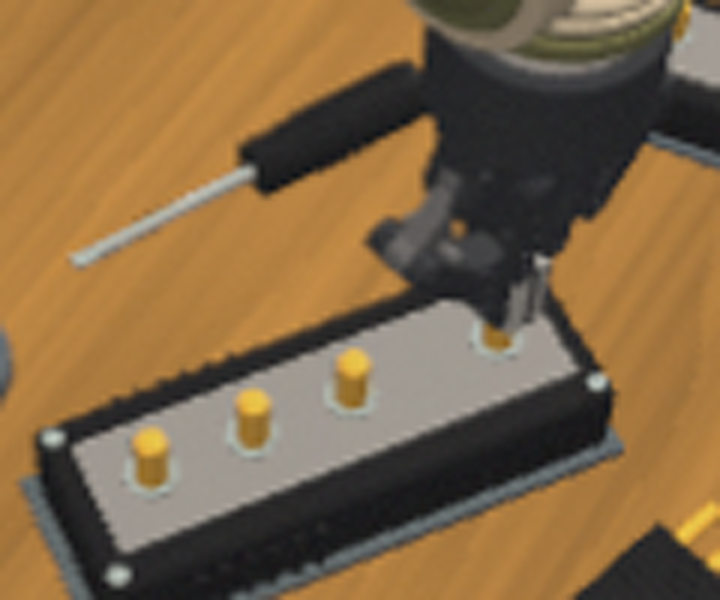

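The picture shows pin 1 at crop (497,335) partly down under the tip and the other pins up. The force of about 2.7 N agrees with about 6 mm. I'll press 1 mm more, release, and go to pin 2.

Emit:
send_rows(rows="0 0.1 0 0 0;0 0.1 0 0 0;0 -1 0 0 0;0 -2.2 0 0 0;0 -2.2 0 0 0;0 -2.2 0.9 -2.8 0;0 -2.2 1.7 -5.5 0;0 -2.2 1.7 -5.5 0;0 -1.15 1.7 -5.5 0;0 -1.15 1.7 -5.5 0;0 -1.15 1.7 -5.5 0")

```text
time_s: 5.55
eef_pos: [599.9, -128.7, 73.7]
ee_rot: [0.563, -0.428, 0.563, 0.429]
force: [0.4, 0.1, 0.4]
grip_width: 0.001
```

```bash
python3 go.py 599.7 -129.7 62
```

```text
5.55 [ 599.89 -128.66   73.67] [[-0.001, -0.964, 0.267], [0.0, 0.267, 0.964], [-1.0, 0.001, 0.0]] [0.41 0.14 0.4 ] 0.0007007397840959624
shift cm [ 1.17 -0.01 -0.11]
```

Emit:
send_rows(rows="0 0.4 0 -0.1 0;0 0.7 0 -0.1 0;0 0.95 0 -0.1 0;0 1.15 0 -0.1 0;0 1.15 0 -0.1 0;0 1.15 0 -0.1 0")

```text
time_s: 6.15
eef_pos: [599.7, -130.4, 63.0]
ee_rot: [0.563, -0.428, 0.563, 0.428]
force: [1.0, 1.5, 2.7]
grip_width: 0.002
```

```bash
python3 go.py 599.7 -129.7 62;  python3 - <<'E'
from rig import capture,ctrl
import cv2
a=capture('scene'); print(ctrl.sense()['force'],ctrl.sense()['eef_pos'])
cv2.imwrite('pics/press2.png',cv2.resize(a['pixels'][200:300,280:400,::-1],None,fx=6,fy=6,interpolation=cv2.INTER_CUBIC))
E
```

```text
6.15 [ 599.71 -130.43   62.99] [[0.0, -0.964, 0.267], [0.0, 0.267, 0.964], [-1.0, -0.0, 0.0]] [0.96 1.51 2.66] 0.0017603805209245255
shift cm [0.1  0.02 0.07]
[0.44569788 0.84270692 2.63053508] [ 599.70042594 -130.44975282   63.02915352]
```

View pics/press2.png

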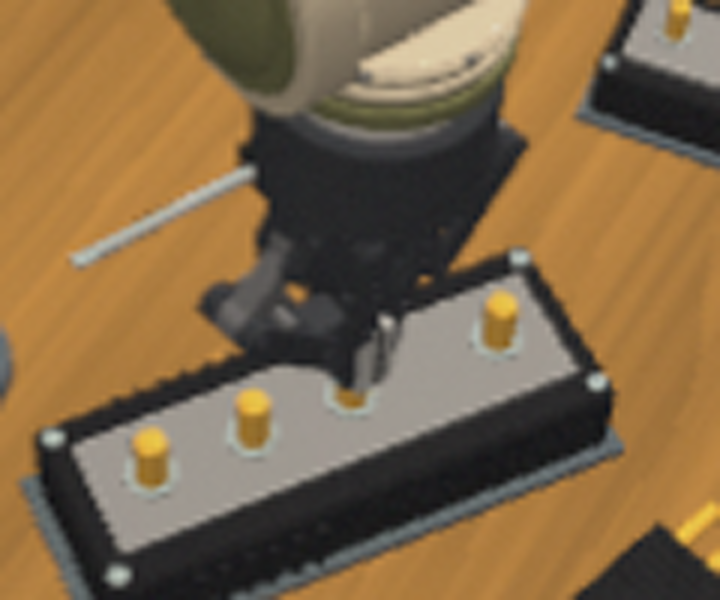

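Pin 2 is down at crop (350,395), pin 1 has sprung back at (500,320), and the tester has not moved. Next is pin 3.

Emit:
send_rows(rows="0 0.1 0 0 0;0 0.1 0 0 0;0 -1 0 0 0;0 -2.2 0 0 0;0 -2.2 0 0 0;0 -2.2 0.6 -1.8 0;0 -2.2 1.15 -3.55 0;0 -2.2 1.15 -3.55 0;0 -1.15 1.15 -3.55 0;0 -1.15 1.15 -3.55 0;0 -1.15 1.15 -3.55 0")

```text
time_s: 7.3
eef_pos: [579.0, -160.9, 73.7]
ee_rot: [0.563, -0.428, 0.563, 0.429]
force: [-0.1, 0.7, 0.7]
grip_width: 0.001
```

```bash
python3 go.py 579.1 -161.6 62
```

```text
7.3 [ 579.01 -160.95   73.71] [[-0.001, -0.964, 0.267], [0.001, 0.267, 0.964], [-1.0, 0.001, 0.0]] [-0.15  0.65  0.73] 0.0007613342265283124
shift cm [ 1.17 -0.03 -0.06]
```

Emit:
send_rows(rows="0 0.4 0 -0.05 0;0 0.7 0 -0.05 0;0 0.95 0 -0.05 0;0 1.15 0 -0.05 0;0 1.15 0 -0.05 0;0 1.15 0 -0.05 0")

```text
time_s: 7.9
eef_pos: [579.0, -162.1, 63.0]
ee_rot: [0.563, -0.428, 0.563, 0.428]
force: [1.1, 1.1, 2.9]
grip_width: -0.001
```

```bash
python3 go.py 558.5 -193.6 62;  python3 - <<'E'
from rig import capture,ctrl
import cv2
a=capture('scene'); print(ctrl.sense()['force'],ctrl.sense()['eef_pos'])
cv2.imwrite('pics/press3.png',cv2.resize(a['pixels'][200:300,280:400,::-1],None,fx=6,fy=6,interpolation=cv2.INTER_CUBIC))
E
```

```text
7.9 [ 579.03 -162.05   63.01] [[0.001, -0.964, 0.268], [0.0, 0.268, 0.964], [-1.0, -0.0, 0.0]] [1.1  1.1  2.91] -0.0014663455433457612
shift cm [ 0.1   1.13 -3.59]
[1.11109173 1.36756481 2.90535777] [ 578.99422888 -162.06847422   63.01224901]
```

View pics/press3.png

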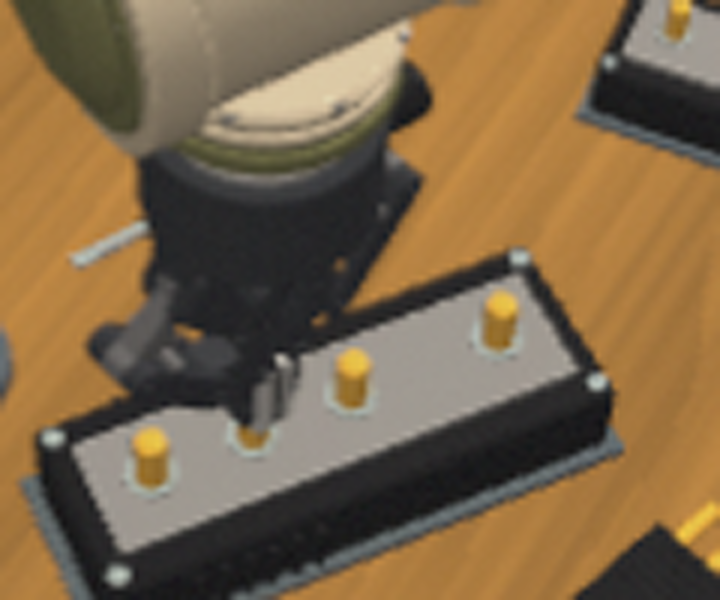

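Pin 3 is down at crop (252,435) and pins 1, 2 and 4 are up. Next is pin 4.

Emit:
send_rows(rows="0 0.1 0 0 0;0 0.1 0 0 0;0 -1 0 0 0;0 -2.2 0 0 0;0 -2.2 0 0 0;0 -2.2 0.6 -1.8 0;0 -2.2 1.15 -3.6 0;0 -2.2 1.15 -3.6 0;0 -1.15 1.15 -3.6 0;0 -1.15 1.15 -3.6 0;0 -1.15 1.15 -3.6 0")

```text
time_s: 9.05
eef_pos: [558.2, -193.0, 73.7]
ee_rot: [0.563, -0.428, 0.563, 0.429]
force: [-0.2, 0.5, -0.2]
grip_width: 0.0
```

```bash
python3 go.py 558.5 -193.6 62
```

```text
9.05 [ 558.19 -193.01   73.71] [[-0.001, -0.964, 0.267], [0.001, 0.267, 0.964], [-1.0, 0.001, 0.0]] [-0.21  0.49 -0.2 ] 0.0003057337371923999
shift cm [ 1.17 -0.05 -0.05]
```

Emit:
send_rows(rows="0 0.4 -0.05 -0.05 0;0 0.7 -0.05 -0.05 0;0 0.95 -0.05 -0.05 0;0 1.15 -0.05 -0.05 0;0 1.15 -0.05 -0.05 0;0 1.15 -0.05 -0.05 0")

```text
time_s: 9.65
eef_pos: [558.7, -194.3, 63.0]
ee_rot: [0.563, -0.428, 0.563, 0.428]
force: [1.6, 0.6, 3.0]
grip_width: 0.002
```

```bash
python3 go.py 558.5 -193.6 62;  python3 - <<'E'
from rig import capture,ctrl
import cv2
a=capture('scene'); print(ctrl.sense()['force'],ctrl.sense()['eef_pos'])
cv2.imwrite('pics/press4.png',cv2.resize(a['pixels'][200:300,280:400,::-1],None,fx=6,fy=6,interpolation=cv2.INTER_CUBIC))
E
```

```text
9.65 [ 558.67 -194.29   63.  ] [[0.0, -0.964, 0.267], [-0.0, 0.267, 0.964], [-1.0, -0.0, 0.0]] [1.61 0.62 2.98] 0.0022968016389737643
shift cm [0.1  0.04 0.06]
[1.95556299 1.19184078 3.528111  ] [ 558.65457605 -194.33043396   63.02883384]
```

View pics/press4.png

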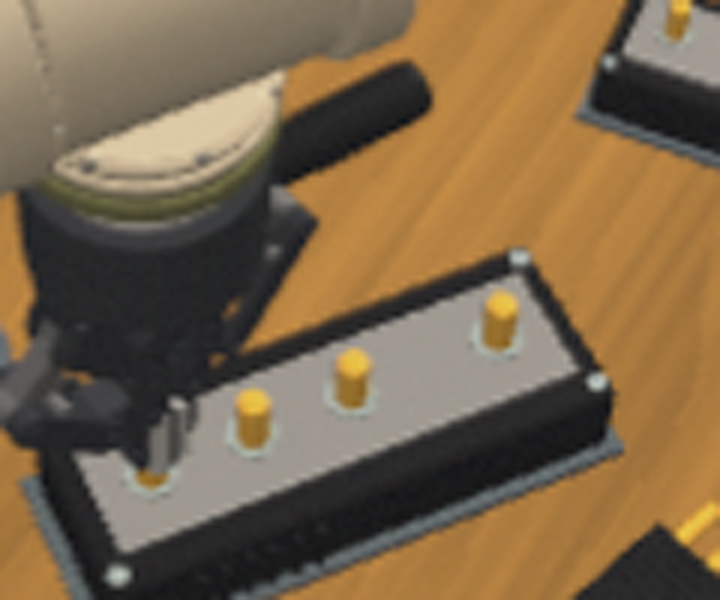

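Pin 4 is down at crop (152,475) and the others are up. I'll release it, rise, and move clear toward +y and the robot (tool +y, +z) for the last check.

Emit:
send_rows(rows="0 0.1 0 0 0;0 0.1 0 0 0;0 -1 0 0 0;0 -3 0 0 0;0 -7 0 0 0;0 -11 0 0 0;0 -15 0 0 0;0 -15 4 4 0;0 -15 8 8 0;0 -15 12 12 0;0 -15 16 16 0;0 -15 16 20 0")

```text
time_s: 10.9
eef_pos: [455.7, 30.7, 213.4]
ee_rot: [0.563, -0.427, 0.564, 0.428]
force: [1.6, 0.6, -0.2]
grip_width: -0.003
```

Emit:
send_rows(rows="0 0 4 4 0;0 0 7 8 0;0 0 7 12 0;0 0 7 16 0;0 0 7 16 0;0 0 7 16 0;0 0 7 16 0;0 0 7 16 0")

```text
time_s: 11.7
eef_pos: [433.5, 201.5, 213.0]
ee_rot: [0.563, -0.428, 0.563, 0.427]
force: [-0.1, 0.2, -0.4]
grip_width: -0.005
```

```bash
python3 - <<'E'
from rig import capture,ctrl,nets
from fit import *
s=ctrl.sense(); print(s['time_s'],s['eef_pos'],s['force'],abs(s['dq']).max())
a=capture('scene');b=capture('top')
p0=np.array([594.8,-137.2,-2.143])
for cs in([a,b],[a],[b]):
    p,r=fit(cs,p0); print(p.round(3),abs(r).max())
for t in('plug','driver','jar','collar'):
    print(t,[(round(d['confidence'],2),np.round(d['location']).tolist()) for d in nets.spot_point(b,t)])
cv2.imwrite('pics/end.png',np.vstack([cv2.resize(b['pixels'][60:240,230:450,::-1],(660,540))]))
E
```

```text
11.7 [433.54498261 201.54835553 212.9547962 ] [-0.14865117  0.15060216 -0.42474015] 0.004295352096151379
5 [([336.1, 252.7], 383), ([363.0, 252.9], 42), ([338.2, 262.6], 46), ([321.8, 269.2], 46), ([304.8, 275.8], 46)]
5 [([328.5, 143.2], 14), ([338.2, 147.1], 15), ([355.4, 158.1], 17), ([366.5, 165.3], 15), ([378.1, 172.5], 17)]
[ 594.832 -137.128   -2.144] 0.23997017019050304
5 [([336.1, 252.7], 383), ([363.0, 252.9], 42), ([338.2, 262.6], 46), ([321.8, 269.2], 46), ([304.8, 275.8], 46)]
[ 594.653 -137.094   -2.14 ] 0.1265060044981965
5 [([328.5, 143.2], 14), ([338.2, 147.1], 15), ([355.4, 158.1], 17), ([366.5, 165.3], 15), ([378.1, 172.5], 17)]
[ 595.157 -137.141   -2.15 ] 0.1559031497144474
plug [(0.7, [559.0, -196.0, 67.0]), (0.69, [720.0, -149.0, 1.0])]
driver [(0.73, [503.0, -49.0, -3.0])]
jar [(0.73, [653.0, -269.0, 1.0])]
collar [(0.64, [455.0, -182.0, -1.0])]
```

View pics/end.png

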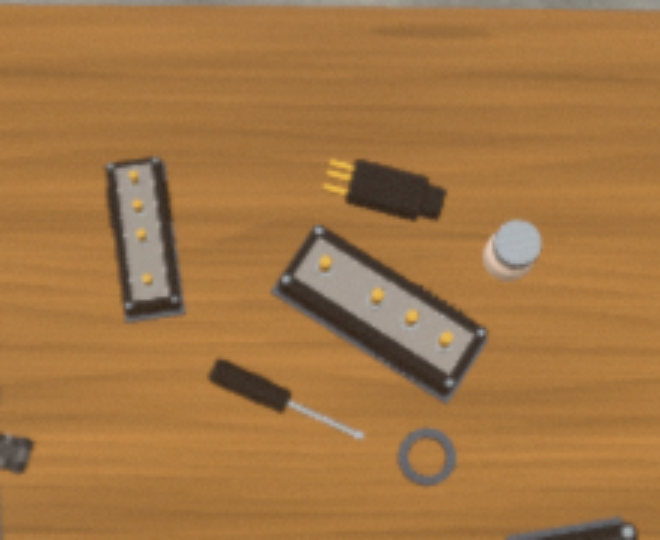

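The picture shows the tester at (380,310) with all four pins up, nothing displaced, and the hand away at the left edge.

```bash
python3 -c "
from rig import workorder
print(workorder.finish_job())"
```

```text
the job is handed in; nothing more can be done
None
```

I pressed the four pins of the middle-sized tester with shut fingers, from the lone pin to the far end, and handed the job in at about 12 s. Handing in gives no verdict.

- **Presses:** With each pin down, the tip was at about 63 mm, so the pin was pressed about 6 mm; I then went about 1 mm further without measuring that last step. The upward force was about 2.5 to 3.5 N, in line with the springs. Pictures during each press showed the other three pins up.
- **Last checks:** All four pins stand up again, and the tester's fitted pose is within about 0.1 mm of the start. The plug, screwdriver, jar and collar are within about 4 mm of their first reading, which is the detector's own noise. The hand is clear, with no contact force.
- **Disagreement:** One network reading called pin 4 a "plug" (confidence 0.70). The picture shows that is wrong; its second hit, at (720,-149), is the real plug, which has not moved.

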